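# Reset the length stop on the farrier's bench

### The job

Set the sliding length stop to the notch abreast of the headed steel pin: squeeze its release lever against the fixed grip bar, slide the frame along the rail while you hold the lever squeezed, then let go and make sure that the latch has dropped fully home in that notch. The notches are roughly cut and not exactly in line with the pin, so feel for the one nearest to it; work gently, do not crush the lever or force the latch sideways against the notches, and leave the horseshoe, hammer and mug where they lie.

Things in the scene. Friction and masses are not known exactly. Their poses are not given: they have to be found in the camera images.
- bed: Fixed dark steel bed plate, 175 x 350 x 12 mm (x -75 to +100, y -175 to +175 mm). Origin on the bench top under the rail's middle; y runs along the rail, x across it from the lever side to the pin side, z up. Rail 24 mm wide, top at z 52 mm. The gripper can close along x from straight above.
- strip_nominal (a point): Nominal middle of the notched strip on the rail's -x side, notches open to -x: a 28 mm long one in the middle, where the latch starts, and four rough-cut working ones, 13 mm long, one near each of y -88, -48, +48, +88 mm from here but 2 to 11 mm off, either way (differs by notch and by run, not measured; fixed all run): find it by feel.
- pin: Fixed plain steel pin, 10 mm thick, 20 mm head, 41 mm tall, on the ledge at bed x = 85 mm, z = 22 mm, y = -88, -48, +48 or +88 mm; the other three places have flat rivets. Origin at the middle of its foot; axes as the bed's. The notch wanted has its centre 2 to 11 mm from the pin along y, on either side; the next is 26 mm off or more.
- frame_grip (a point): Centre of the frame's fixed grip bar: round, 12 mm thick, along the bed's y, at bed x = +6, z = 118 mm. The frame slides only along y: 2 N of friction plus 2 N at 50 mm/s. Nothing of it but the cheeks and the bars stands above z 76 mm. Fingers go down outside the two bars; free above.
- frame_cheek (a point): Middle of the rear edges of the frame's two upright cheeks at the ends of the grip bar, 21 mm to +x of the bar's centre. Each is 6 mm thick, bed x -3 to +27, z 60 to 134 mm, its inner face 31 mm from here along y either way. A finger between them, behind the bar, can push the frame along by a cheek.
- lever_bar (a point): Centre of the release lever's bar: 12 mm thick, 56 mm long along y, 46 mm to the -x side of the fixed bar at rest, same height. Over both bars: 58 mm at rest, 46.5 mm squeezed. Only this bar moves: squeezed it is at bed x = -28.5 mm, so centre the gripper on the squeezed pair, 17 mm to -x of the fixed bar's centre.
- latch_nose (a point): The lever's latch nose, 10 mm wide, at the frame's middle. With the lever let go between notches it drags on the strip (about 2 N) as the frame is pushed, drops in when a notch comes by (1.5 mm play each way), and the frame locks. Stick-slip gives brief jolts of some 14 N on the way; push again then. More than 40 N between nose and strip bends it.
- lever (a joint): Lever angle, rad: 0 at rest, latch fully home; 0.24 at its stop, fully squeezed. Above 0.20 the nose is clear of the notches; about 0.17: it rests on the land between notches. Its pivot lies 48 mm below the bar. The spring takes 9 N at the bar to start and 15 N for the full squeeze; more than 45 N bends the lever.
- frame (a joint): Position of the frame along the bed's y, m: 0 at mid-rail, near where it starts, growing towards +y; range -0.11 to 0.11.
- horseshoe: Loose steel horseshoe, about 125 mm across and 9 mm thick, lying on the bench beyond the bed; a bystander.
- hammer: Loose hammer with wooden handle lying on the bench at the left of the bed; a bystander.
- mug: Loose metal mug, 76 mm wide and 85 mm tall, standing on the bench at the right of the bed; a bystander.

How it is judged (in metres and radians):
On the way:
1. the release lever is squeezed clear of the middle notch by the fingers (value of joint lever above 0.19 rad and contact force between the fingers and lever above 3 N), for 0.2 s.
At the end, for the whole second after the job is handed in: The frame stands at the pin's notch (its middle within 14 mm of the pin along the rail; the next notch is at least 26 mm from the pin), still, with the latch home (lever angle under 0.04 rad) (y of frame_grip in the frame of pin between -0.014 and 0.014 m and value of joint lever below 0.04 rad and velocity of joint frame between -0.005 and 0.005 m/s); the robot touches nothing.
It fails at once if the lever is crushed (pushed with more than 45 N) (contact force between the fingers and lever above 45 N).
It fails at once if the latch nose is forced against the notches with more than 40 N (contact force between lever and bed above 40 N).
It fails at once if the horseshoe, hammer or mug is disturbed (moved more than 15 mm) (distance of any of horseshoe, hammer, mug from where it was at the start of the episode above 0.015 m).
It also fails if it takes over 58 s, if anything falls off the work surface, if the arm or the gripper's body presses on something with over 40 N, if the wrist force passes 120 N, or if a joint passes its speed limit or range.

### The arm

A 6-joint arm with a two-finger parallel gripper is mounted at the origin on the work surface. World frame = base frame: x ahead of the robot, y to its left, z up, the work surface at z = 0. Lengths are in mm, angles in rad, forces in N, time in s.
With the tool pointing down it reaches from about 400 to 925 mm from the base axis. Payload 12.5 kg.
Tool frame: the origin (TCP) lies on the front face of the gripper's body, between the roots of the fingers; the fingertips stand 78 mm ahead of it and the grasp point (between the pads) lies 59 mm ahead of it (env.nose_length is the distance from the TCP to the fingertips, in mm); z points along the fingers, y is the line along which they close (so a half turn about z gives the same grasp; the last joint's range is limited). The gripper opens to 95 mm and grips with 3 to 60 N. Pads are 20 mm wide; open, the fingers measure 119 mm over their backs; the gripper's body (75 mm by 180 mm) begins 59 mm behind the grasp point.
Start: joints at [-1.378, 0.491, 1.559, -0, 1.092, -0.106], TCP at [184.005, -597.311, 292.261] pointing down, gripper open.
Joint ranges: [-3.1, 3.1], [-0.84, 2.19], [0.05, 2.79], [-1.13, 4.28], [0.06, 2.93], [-2.69, 2.69]. Speed limits (rad/s): [2.22, 2.22, 2.79, 3.14, 3.14, 3.14].

### API

Orientations are given as [roll, pitch, yaw] about the fixed x, y, z axes, in that order (R = Rz(yaw) Ry(pitch) Rx(roll)).
In Python, from cell import env gives the robot as it stands.
- The arm moves only by the tool jog_arm, never from a script. Its argument "motion" is a list of rows, each a list of 7 numbers: the turn, a rotation vector about the tool's x, y, z in degrees, then the shift along the tool's x, y, z in mm, then the finger opening in mm, from 0 to 95.1. In form: [[wx, wy, wz, x, y, z, hand], ...]. A call has 1 to 10 rows; each row shifts and turns the commanded pose from where the row before left it, along the tool's axes as they then stand; what a row does not reach is not made up. A row lasts 1/8 s, in which the tool goes at most 62.5 mm and 10.7 degrees, less where a joint would pass 70% of its speed; a pose out of reach is approached as far as the arm can. A call is refused whole if a number of a shift passes 62.5 or a number of a turn 10.7, either way. A call with a gripper value outside its range is refused whole. The fingers move at their own pace and stop on an object; the grip force is fixed at half the most. Time passes only in rows, so rows that do not move let the fingers close. It gives the time, the measured TCP pose, the force, the opening and the grip force at its end, in the units of the state.
- env.state(): the state, without advancing time (a new reading comes with each control period).
- env.read_camera(name): name is "scene" or "top" or "wrist"; returns a dict with "color" (384x512x3 uint8, red, green, blue), "z_map" (384x512 float32, mm along the optical axis (not along the pixel's ray), 0 where there is no reading), "camera_matrix" (3x3 intrinsics, pixels), "world_to_cam" (4x4, takes a point from world to camera coordinates). Camera axes: x right, y up, looking along -z (the intrinsics and any distortion apply to the point x, -y, -z); pixel columns grow to the right and rows downward; lengths in mm; the calibration is good to about 2 mm. A picture is of the moment at which its call begins.
- env.job_done(): hands the job in; it is judged then, once.
Trained networks look in the newest picture that a camera, given by its name, has taken for a name from the list of things; names that differ only in an ending like _2 or _b are one class to them, and where a whole thing is asked for, a point or a joint stands for the part that bears it (a point fixed in the world has none). Each returns a list of dicts, best first, with "score" (0 to 1); they miss things now and then, are a little off and sometimes report something else, mostly with a low value. They report only what shows in the picture. A call takes as long as a camera call.
- env.recognise(camera, thing): "location" ([column, row] in pixels, amid what is visible of it).
The state is a dict: "t": time; "joints": joint angles; "qvel": joint speeds; "tau": joint torques, N m; "eef_pos": TCP position; "tcp_rot": TCP orientation; "ft_force": force on the tool from outside, world axes, zero at the start; "moment": the same for the moment, N m; "opening": opening from 0.0 (shut) to 1.0 (fully open); "grip_force": force on a finger pad.
Only numpy, scipy, OpenCV 4.12 (cv2) and the standard library are available. Lean on these libraries where they do the work, as an engineer would, in place of code of your own. Each camera call takes 0.05 s, during which the arm holds its last target. There are 200 camera calls.

## Working session

There is one attempt and no reset: what is moved stays moved. The work goes in short steps, Python scripts to look and compute and a tool call to move; the robot and the scene stay as the last step left them, time stands still between calls to the robot, and variables do not carry over. Pictures are saved under pics/ and viewed, at most 10 in all, crops included, and the job is handed in when it is done.

Besides the shell and the picture viewer there is one more tool, called after ">>>" by a JSON object that holds its "op" and its "data", one argument or row to a line. jog_arm: Moves the arm, as the interface text tells. Its arguments: {"type":"object","properties":{"motion":{"type":"array"}},"required":["motion"]}

```bash
mkdir -p pics; cat > h.py <<'E'
from cell import env
import numpy as np, cv2
def px2w(c,u,v,d=None):
    if d is None:
        p=c["z_map"][int(v)-1:int(v)+2,int(u)-1:int(u)+2]; d=np.median(p[p>0]) if (p>0).any() else np.nan
    K=c["camera_matrix"]; x=(u-K[0,2])/K[0,0]*d; y=(v-K[1,2])/K[1,1]*d
    return (np.linalg.inv(c["world_to_cam"])@[x,-y,-d,1])[:3]
E
python3 - <<'E'
from h import *
s=env.state(); print(s)
ims=[]
for n in ["top","scene"]:
    c=env.read_camera(n); ims.append(c["color"][:,:,::-1].copy())
    for t in ["bed","pin","frame_grip","frame_cheek","lever_bar","latch_nose","mug","hammer","horseshoe"]:
        for r in env.recognise(n,t)[:2]:
            u,v=r["location"]; print(n,t,round(r["score"],2),np.round([u,v]),np.round(px2w(c,u,v),1))
cv2.imwrite("pics/top.png",ims[0]);cv2.imwrite("pics/scene.png",ims[1])
E
```

```text
{'t': 0.0, 'joints': array([-1.37760749e+00,  4.91545559e-01,  1.55945648e+00, -2.73428052e-05,
        1.09170042e+00, -1.05592122e-01]), 'qvel': array([ 0.00078714, -0.00026353,  0.0018165 ,  0.00090646, -0.00090237,
       -0.00083135]), 'tau': array([-6.61119229e-04, -6.12654161e+01, -2.58187437e+01,  6.92532677e-02,
        4.81939595e-02, -6.51716505e-05]), 'eef_pos': array([ 183.96259255, -597.14265643,  291.66797878]), 'tcp_rot': array([-3.14048647e+00, -9.28537559e-05,  2.98793529e-01]), 'ft_force': array([0.18385392, 0.70785033, 0.09095778]), 'moment': array([-0.00581127,  0.0258492 , -0.03037671]), 'grip_force': 0.0, 'opening': 0.9976049847718237}
top bed 0.61 [265. 212.] [546.3  -8.2 124.4]
top pin 0.57 [228. 173.] [633.9  75.8  63.3]
top frame_grip 0.56 [264. 214.] [542.5  -7.3 125. ]
top frame_cheek 0.98 [264. 219.] [533.3  -6.5  65.9]
top frame_cheek 0.6 [263. 236.] [496.3  -5.  124.7]
top lever_bar 0.6 [264. 232.] [505.1  -6.5 121.6]
top lever_bar 0.23 [229. 174.] [633.1  73.8  63.2]
top latch_nose 0.52 [262. 236.] [496.9  -3.7 124.7]
top mug 0.91 [379. 236.] [ 499.6 -276.1    5.3]
top hammer 0.74 [156. 197.] [577.5 244.1  19.2]
top horseshoe 0.58 [265. 117.] [776.4  -4.1   6.3]
scene bed 0.8 [277. 206.] [563.5   9.1  35.8]
scene bed 0.73 [292. 169.] [501.1  -5.7 106.4]
scene frame_grip 0.96 [275. 185.] [534.3 -27.1  64.8]
scene frame_grip 0.66 [292. 171.] [502.5  -3.2 102.5]
scene frame_cheek 0.8 [279. 184.] [526.3 -22.5  65.4]
scene lever_bar 0.81 [294. 170.] [501.5   1.1 107.9]
scene lever_bar 0.46 [274. 232.] [618.   53.9  22.9]
scene latch_nose 0.6 [292. 168.] [501.1  -6.8 108.8]
scene hammer 0.97 [350. 284.] [607.4 261.1  22.8]
scene horseshoe 0.9 [215. 275.] [785.2  41.9   7. ]
scene horseshoe 0.36 [291. 171.] [501.8  -7.4  99.9]
```

View pics/top.png

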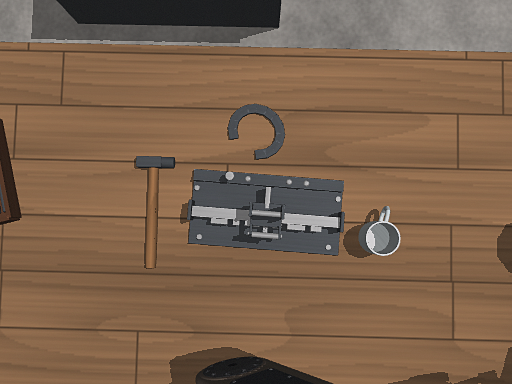

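View pics/scene.png

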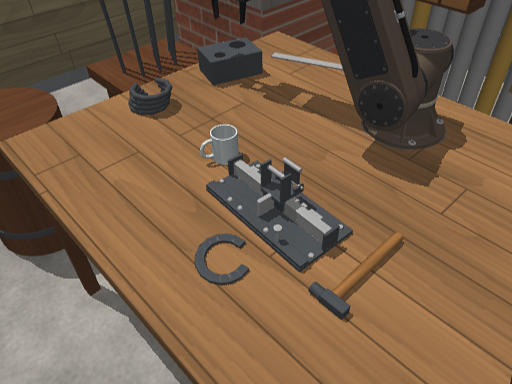

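The top view shows the pin at (229,175), at the left (+y) end of the ledge. The frame is at about (264,222) near mid-rail, the mug at the right, the hammer at the left and the horseshoe beyond the bed. The bed is turned a few degrees. Next I fit its pose from depth.

```bash
python3 - <<'E'
from h import *
c=env.read_camera("top"); z=c["z_map"]; K=c["camera_matrix"]
v,u=np.mgrid[0:384,0:512]; x=(u-K[0,2])/K[0,0]*z; y=(v-K[1,2])/K[1,1]*z
P=np.stack([x,-y,-z,np.ones_like(z)],-1)@np.linalg.inv(c["world_to_cam"]).T
m=(z>0)&(abs(P[...,0]-550)<140)&(abs(P[...,1])<185)
def rect(lo,hi,extra=True):
    q=P[m&(P[...,2]>lo)&(P[...,2]<hi)&extra][:,:3]; r=cv2.minAreaRect(q[:,:2].astype(np.float32)); print(lo,hi,len(q),np.round(q.mean(0),1),r); return q
print(np.histogram(P[m][:,2],np.arange(-5,140,5)))
rect(7,40); r=rect(46,58); rect(110,140)
t=np.polyfit(r[:,1],r[:,0],1); print("rail x=f(y)",t)
q=P[m&(P[...,2]>110)][:,:3]; print(np.round(q[np.lexsort((q[:,1],))],0).tolist())
q=P[m&(P[...,2]>54)&(P[...,0]>600)][:,:3]; print(np.round(q,1).tolist())
E
```

```text
(array([2773, 4328,  998, 4999, 1199, 1185,  265,    8,   19,   29,  360,
       1004,  184,  284,  518,   51,   56,    3,    1,    0,    2,    2,
          1,    2,   25,  199,   94,   50]), array([ -5,   0,   5,  10,  15,  20,  25,  30,  35,  40,  45,  50,  55,
        60,  65,  70,  75,  80,  85,  90,  95, 100, 105, 110, 115, 120,
       125, 130, 135]))
7 40 8464 [555.5 -10.4  14.7] ((551.6810302734375, -1.421173095703125), (276.07666015625, 366.02203369140625), 0.17071911692619324)
46 58 1511 [535.7 -11.9  52. ] ((538.933349609375, -9.827880859375), (335.37445068359375, 47.23941421508789), 86.77842712402344)
110 140 402 [529.7 -10.4 125.8] ((529.1973266601562, -10.021484375), (73.75566101074219, 72.19288635253906), 86.0037612915039)
rail x=f(y) [5.66491181e-02 5.36400291e+02]
[[548.0, -48.0, 131.0], [550.0, -48.0, 134.0], [552.0, -48.0, 134.0], [557.0, -48.0, 134.0], [546.0, -48.0, 139.0], [561.0, -48.0, 133.0], [559.0, -48.0, 135.0], [554.0, -48.0, 137.0], [563.0, -48.0, 135.0], [538.0, -46.0, 130.0], [540.0, -46.0, 133.0], [536.0, -46.0, 138.0], [542.0, -46.0, 135.0], [544.0, 
[... 9511 characters left out ...]
7.6, 64.6, 64.1], [624.6, 79.9, 68.2], [624.7, 77.8, 66.9], [625.3, 75.9, 60.9], [625.2, 73.5, 63.3], [625.5, 71.5, 60.6], [625.4, 69.1, 61.7], [625.3, 66.8, 63.6], [625.7, 64.8, 59.8], [622.9, 80.3, 61.9], [623.1, 78.2, 60.1], [622.8, 75.6, 64.5], [622.9, 73.5, 63.3], [622.8, 71.1, 65.2], [622.9, 68.9, 64.6], [622.5, 66.3, 69.9], [620.7, 78.0, 61.6], [620.8, 75.8, 61.2], [620.5, 73.3, 65.1], [620.8, 71.2, 62.7], [621.1, 69.1, 59.8], [604.6, -9.9, 64.4], [604.7, -12.2, 63.3], [604.3, -14.3, 69.7], [604.7, -16.6, 65.4], [604.7, -18.9, 66.0], [602.2, -10.0, 66.6], [602.4, -12.2, 64.6], [602.2, -14.4, 68.7], [602.4, -16.7, 65.6], [602.4, -18.9, 66.9], [600.3, -16.7, 64.3], [600.4, -19.0, 63.4]]
```

>>> {"op": "jog_arm", "data": {
  "motion": [
    [0,0,-9.92,0,0,0,95],
    [0,0,-9.92,0,0,0,95],
    [0,0,-9.92,0,0,0,95],
    [0,0,-9.92,0,0,0,95],
    [0,0,-9.92,0,0,0,95],
    [0,0,-9.92,0,0,0,95],
    [0,0,-9.92,0,0,0,95]
  ]
}}

```text
t: 1.92
eef_pos: [184.0, -597.3, 292.3]
tcp_rot: [3.142, 0.0, 1.516]
ft_force: [0.1, 0.5, 0.5]
opening: 0.997
grip_force: 0.0
```

>>> {"op": "jog_arm", "data": {
  "motion": [
    [0,0,0,50,25.5,0,95],
    [0,0,0,50,25.5,0,95],
    [0,0,0,50,25.5,0,95],
    [0,0,0,50,25.5,0,95],
    [0,0,0,50,25.5,0,95],
    [0,0,0,50,25.5,0,95],
    [0,0,0,50,25.5,0,95],
    [0,0,0,50,25.5,0,95],
    [0,0,0,50,25.5,0,95],
    [0,0,0,50,25.5,0,95]
  ]
}}

```text
t: 3.18
eef_pos: [469.3, -111.8, 292.5]
tcp_rot: [3.141, 0.0, 1.511]
ft_force: [0.9, -0.8, 0.2]
opening: 1.003
grip_force: 0.0
```

>>> {"op": "jog_arm", "data": {
  "motion": [
    [0,0,0,50,26,10,95],
    [0,0,0,54,27,10,95],
    [0,0,0,0,0,0,95],
    [0,0,0,0,0,0,95]
  ]
}}

```text
t: 3.68
eef_pos: [527.5, -12.9, 272.2]
tcp_rot: [-3.141, 0.0, 1.512]
ft_force: [0.2, 0.8, 0.8]
opening: 0.999
grip_force: 0.0
```

```bash
python3 - <<'E'
from h import *
c=env.read_camera("wrist"); cv2.imwrite("pics/w1.png",c["color"][:,:,::-1]); s=env.state(); print(s["eef_pos"],s["tcp_rot"])
z=c["z_map"]; K=c["camera_matrix"]
v,u=np.mgrid[0:384,0:512]; x=(u-K[0,2])/K[0,0]*z; y=(v-K[1,2])/K[1,1]*z
P=np.stack([x,-y,-z,np.ones_like(z)],-1)@np.linalg.inv(c["world_to_cam"]).T
m=(z>0)&(P[...,2]>114)&(P[...,2]<140)&(abs(P[...,0]-530)<60)
q=P[m][:,:3]
for nm,lo,hi in[("fix",530,570),("lev",480,515)]:
    b=q[(q[:,0]>lo)&(q[:,0]<hi)&(abs(q[:,1]+12)<22)&(q[:,2]<128)]
    if len(b): p=np.polyfit(b[:,1],b[:,0],1); print(nm,len(b),p,np.polyval(p,-12),np.percentile(b[:,0],[2,98]))
b=q[q[:,2]>129]; print(len(b), b.min(0),b.max(0),np.percentile(b[:,1],[1,20,80,99]))
E
```

```text
[527.34287158 -13.5273636  272.34588667] [-3.14151949e+00  2.73668256e-04  1.51038742e+00]
fix 713 [4.95034356e-02 5.46101566e+02] 545.507524694896 [539.69873135 551.55943809]
lev 713 [5.17758490e-02 5.00916935e+02] 500.29562481712327 [494.05337648 506.20375884]
639 [535.48063043 -47.16984528 129.09123172] [568.35602728  27.82101172 135.47466971] [-46.41136382 -43.11640312  25.1824755   27.54186586]
```

View pics/w1.png

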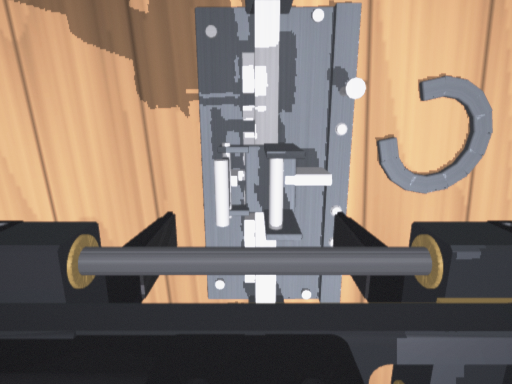

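The wrist view shows the lever bar at (222,192), the grip bar at (277,190) and the pin at (356,88). The bars are well centred between the fingers, so I go down.

>>> {"op": "jog_arm", "data": {
  "motion": [
    [0,0,0,4,1,25,95],
    [0,0,0,0,0,35,95],
    [0,0,0,0,0,35,95],
    [0,0,0,0,0,0,95],
    [0,0,0,0,0,0,70],
    [0,0,0,0,0,0,62]
  ]
}}

```text
t: 4.47
eef_pos: [529.3, -9.4, 178.7]
tcp_rot: [3.139, 0.0, 1.51]
ft_force: [-0.8, 0.0, 0.4]
opening: 0.842
grip_force: 0.0
```

>>> {"op": "jog_arm", "data": {
  "motion": [
    [0,0,0,0,0,0,58],
    [0,0,0,0,0,0,56],
    [0,0,0,0,0,0,54],
    [0,0,0,0,0,0,52],
    [0,0,0,0,0,0,50],
    [0,0,0,0,0,0,48]
  ]
}}

```text
t: 5.22
eef_pos: [527.4, -8.7, 177.5]
tcp_rot: [-3.138, 0.0, 1.511]
ft_force: [-6.6, 0.2, 3.6]
opening: 0.509
grip_force: 15.2
```

>>> {"op": "jog_arm", "data": {
  "motion": [
    [0,0,0,0,0,0,46],
    [0,0,0,0,0,0,45],
    [0,0,0,0,0,0,44],
    [0,0,0,0,0,0,43],
    [0,0,0,0,0,0,42]
  ]
}}

```text
t: 5.85
eef_pos: [528.2, -8.8, 177.3]
tcp_rot: [-3.139, -0.0, 1.511]
ft_force: [-6.1, 1.0, 3.7]
opening: 0.488
grip_force: 29.5
```

>>> {"op": "jog_arm", "data": {
  "motion": [
    [0,0,0,2,-0.3,0,42],
    [0,0,0,5,0,0,42],
    [0,0,0,8,0,0,42],
    [0,0,0,8,0,0,42],
    [0,0,0,8,0,0,42],
    [0,0,0,5,0,0,42],
    [0,0,0,0,0,0,42]
  ]
}}

```text
t: 6.72
eef_pos: [530.2, 27.4, 177.3]
tcp_rot: [-3.14, -0.0, 1.511]
ft_force: [-4.8, 2.5, 3.9]
opening: 0.491
grip_force: 29.5
```

>>> {"op": "jog_arm", "data": {
  "motion": [
    [0,0,0,5,0,0,42],
    [0,0,0,8,-0.2,0,42],
    [0,0,0,8,0,0,42],
    [0,0,0,8,0,0,42],
    [0,0,0,5,0,0,42],
    [0,0,0,0,0,0,42],
    [0,0,0,0,0,0,42]
  ]
}}

```text
t: 7.6
eef_pos: [532.1, 61.3, 177.4]
tcp_rot: [-3.14, -0.0, 1.511]
ft_force: [-5.6, 1.7, 3.5]
opening: 0.489
grip_force: 29.6
```

```bash
cat >> h.py <<'E'
def cloud(n):
    c=env.read_camera(n); z=c["z_map"]; K=c["camera_matrix"]
    v,u=np.mgrid[0:384,0:512]; x=(u-K[0,2])/K[0,0]*z; y=(v-K[1,2])/K[1,1]*z
    P=np.stack([x,-y,-z,np.ones_like(z)],-1)@np.linalg.inv(c["world_to_cam"]).T
    return c,P[...,:3]
def frame():
    """bar/cheek positions in bed-aligned coords relative to pin (ex,ey) from wrist cloud"""
    c,P=cloud("wrist"); ex=np.array([.9984,-.056]);ey=np.array([.056,.9984])
    ok=c["z_map"]>0; X=P[...,:2]-[545.6,-9.5]; a=X@ex; b=X@ey; z=P[...,2]
    pin=ok&(z>55)&(z<72)&(abs(a-79)<16)&(abs(b-88)<25)
    print("pin a,b",a[pin].mean(),b[pin].mean(),pin.sum(), b[pin].min() if pin.any() else 0,b[pin].max() if pin.any() else 0)
    ch=ok&(z>130)&(z<139)&(a>-12)&(a<25); print("cheek b",np.percentile(b[ch],[1,15,85,99]) if ch.any() else None)
    for nm,l,h in[("fix",-9,9),("lev",-56,-24)]:
        m=ok&(z>118)&(z<128)&(a>l)&(a<h); print(nm,m.sum(),np.percentile(a[m],[2,50,98]) if m.any() else None, np.percentile(b[m],[2,98]) if m.any() else None)
    return c
E
python3 - <<'E'
from h import *
c=frame(); cv2.imwrite("pics/w2.png",c["color"][:,:,::-1]); print(env.state()["eef_pos"],env.state()["ft_force"])
E
```

```text
pin a,b 78.4022224107978 89.51772989767684 619 79.40717141398626 98.90787811596716
cheek b [ 76.75153874  82.22898523 106.44738508 107.12677559]
fix 2039 [-7.37832844  0.11726655  7.87211429] [ 38.67188305 107.01814509]
lev 1640 [-45.08138194 -34.27295986 -28.61513866] [42.97816023 97.86568564]
[532.02464986  61.26719833 177.34760744] [-5.45091211  2.35746098  3.48412047]
```

View pics/w2.png

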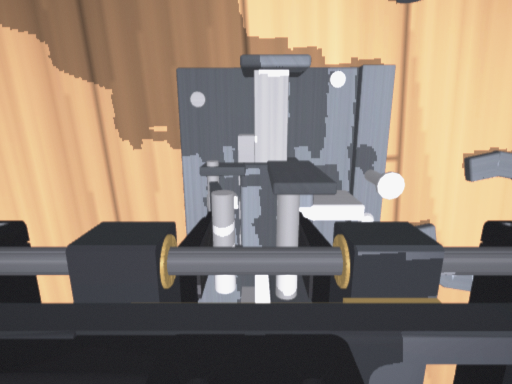

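The wrist view shows the frame squeezed and carried along. The pin head is at (391,185) and the far cheek at about (300,180). The frame is about 19.5 mm short of the pin, so I release onto the land there.

>>> {"op": "jog_arm", "data": {
  "motion": [
    [0,0,0,0,0,0,50],
    [0,0,0,0,0,0,56],
    [0,0,0,0,-2,0,62],
    [0,0,0,0,-4,0,68],
    [0,0,0,0,0,0,66],
    [0,0,0,0,0,0,66]
  ]
}}

```text
t: 8.4
eef_pos: [526.8, 61.3, 177.3]
tcp_rot: [3.141, 0.0, 1.511]
ft_force: [-0.1, -0.6, -0.4]
opening: 0.698
grip_force: 0.0
```

```bash
python3 - <<'E'
from h import *
c=frame(); cv2.imwrite("pics/w3.png",c["color"][:,:,::-1]); print(env.state()["eef_pos"],env.state()["ft_force"])
E
```

```text
pin a,b 78.37290775316319 89.54333481132515 617 79.4263516994248 98.8751165870831
cheek b [ 75.68502213  81.78169052 106.43332798 107.07789385]
fix 1991 [-7.99847067 -0.36316394  7.25211971] [ 38.59701426 107.00471824]
lev 1619 [-55.35185454 -37.14299444 -31.62299654] [42.90838954 97.85769543]
[526.75415646  61.27517841 177.23286948] [-0.79507864  0.00819365  0.34644298]
```

View pics/w3.png

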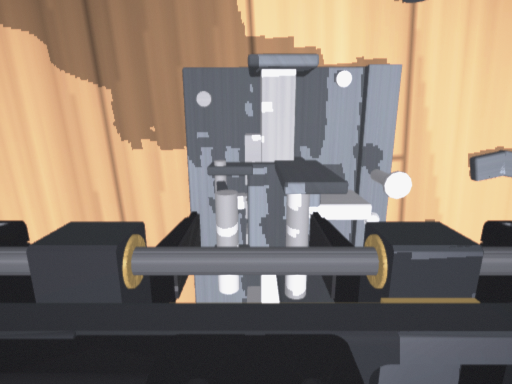

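The wrist view shows the lever released onto the land, at (228,230), about 0.18 rad. The pin is at (398,185). Now I approach the cheek and then push slowly.

>>> {"op": "jog_arm", "data": {
  "motion": [
    [0,0,0,6,0,0,66],
    [0,0,0,6,0,0,66],
    [0,0,0,5,0,0,66],
    [0,0,0,1,0,0,66],
    [0,0,0,1,0,0,66],
    [0,0,0,1,0,0,66]
  ]
}}

```text
t: 9.2
eef_pos: [527.8, 80.9, 177.2]
tcp_rot: [-3.141, 0.001, 1.511]
ft_force: [-0.5, -6.4, 0.4]
opening: 0.692
grip_force: 3.2
```

>>> {"op": "jog_arm", "data": {
  "motion": [
    [0,0,0,1,0,0,66],
    [0,0,0,1,0,0,66],
    [0,0,0,1,0,0,66]
  ]
}}

```text
t: 9.57
eef_pos: [527.9, 83.2, 177.2]
tcp_rot: [-3.141, 0.001, 1.51]
ft_force: [-0.7, -10.5, 0.9]
opening: 0.694
grip_force: 5.2
```

>>> {"op": "jog_arm", "data": {
  "motion": [
    [0,0,0,0.8,0,0,66],
    [0,0,0,0,0,0,66]
  ]
}}

```text
t: 9.82
eef_pos: [528.0, 84.1, 177.2]
tcp_rot: [-3.141, 0.001, 1.51]
ft_force: [-0.1, -9.5, 1.5]
opening: 0.695
grip_force: 4.5
```

```bash
python3 - <<'E'
from h import *
c=frame(); print(env.state()["eef_pos"],env.state()["ft_force"])
E
```

```text
pin a,b 78.2933856343741 91.57264004266311 462 84.83890488880607 99.07411826601076
cheek b [ 98.53071575 104.51756821 110.08187855 110.6095736 ]
fix 1077 [-7.84262547 -0.34582923  7.28126106] [ 59.66398625 110.52652415]
lev 1048 [-55.47856829 -37.64963804 -31.85873221] [ 59.36764394 101.74904529]
[527.98886851  84.0870873  177.21032336] [-1.78351409 -9.09187574  1.0242842 ]
```

>>> {"op": "jog_arm", "data": {
  "motion": [
    [0,0,0,1,0,0,66],
    [0,0,0,1,0,0,66],
    [0,0,0,1,0,0,66]
  ]
}}

```text
t: 10.25
eef_pos: [528.2, 87.1, 177.2]
tcp_rot: [-3.141, 0.001, 1.51]
ft_force: [-0.5, -8.7, 1.6]
opening: 0.696
grip_force: 4.6
```

>>> {"op": "jog_arm", "data": {
  "motion": [
    [0,0,0,1,0,0,66],
    [0,0,0,1,0,0,66],
    [0,0,0,1,0,0,66]
  ]
}}

```text
t: 10.62
eef_pos: [528.4, 91.0, 177.2]
tcp_rot: [-3.142, 0.0, 1.511]
ft_force: [-0.3, -1.6, 0.7]
opening: 0.691
grip_force: 1.2
```

>>> {"op": "jog_arm", "data": {
  "motion": [
    [0,0,0,0.8,0,0,66],
    [0,0,0,0.8,0,0,66]
  ]
}}

```text
t: 10.88
eef_pos: [528.5, 92.4, 177.2]
tcp_rot: [-3.142, 0.001, 1.511]
ft_force: [-1.0, -10.4, 0.7]
opening: 0.693
grip_force: 5.2
```

```bash
python3 - <<'E'
from h import *
c=frame(); print(env.state()["eef_pos"],env.state()["ft_force"])
E
```

```text
pin a,b 78.21403306471316 95.903476640807 163 93.04174177266198 98.89682346704853
cheek b [106.57716185 112.85068457 118.38024398 118.88823276]
fix 1084 [-7.89196346 -0.32418516  7.30676811] [ 67.99087957 118.8734587 ]
lev 1060 [-55.4601089  -45.29054374 -39.76905548] [ 68.15166806 110.06580723]
[528.51462008  92.30680667 177.20886913] [-1.69278727 -6.86602384  0.26317523]
```

The lever bar is back at −45.3 mm (it rests at −46) and the frame is about 7.6 mm short of the pin, so the latch dropped in. I back off and check.

>>> {"op": "jog_arm", "data": {
  "motion": [
    [0,0,0,-5,0,0,66],
    [0,0,0,-12,0,0,72],
    [0,0,0,0,0,0,76],
    [0,0,0,0,0,-20,76],
    [0,0,0,0,0,-40,80],
    [0,0,0,-30,0,-40,90],
    [0,0,0,-40,0,0,90],
    [0,0,0,0,0,0,90],
    [0,0,0,0,0,0,90]
  ]
}}

```text
t: 12.05
eef_pos: [523.2, 6.0, 277.1]
tcp_rot: [-3.141, -0.0, 1.51]
ft_force: [-0.9, -0.1, -0.1]
opening: 0.947
grip_force: 0.0
```

```bash
python3 - <<'E'
from h import *
c=frame(); print(env.state()["eef_pos"],env.state()["ft_force"]); cv2.imwrite("pics/w4.png",c["color"][:,:,::-1])
E
```

```text
pin a,b 78.6001604202932 89.18125915908267 325 79.32241508614152 98.52169271427452
cheek b [ 45.05155309  46.82590676 116.61124288 118.54866855]
fix 1227 [-5.58581679 -0.23869823  6.03578411] [ 50.67171021 112.55456641]
lev 1053 [-51.27309411 -45.28740391 -39.98521626] [ 54.52381761 108.67532341]
[523.25983705   6.35984728 276.95811845] [ 0.56491667  0.19891435 -0.42506013]
```

View pics/w4.png

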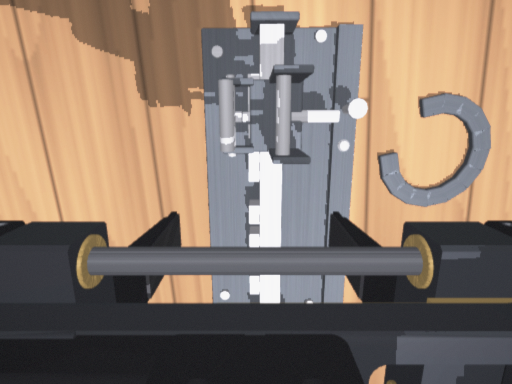

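The wrist view shows the lever bar at (228,115) and the grip bar at (284,113), 45 mm apart as at rest at the start. The frame is 7.4 mm from the pin at (358,108), and the gripper is clear of everything.

```bash
python3 -c "
from cell import env
print(env.job_done())"
```

```text
the job is handed in; nothing more can be done
None
```

I handed the job in with the length stop latched in the notch by the pin: by camera the frame is about 7.4 mm short of the pin, the lever is back at rest, and the gripper is clear. No verdict came back.

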